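Clear the sample board and slide it out over the case edge, holding its tail

ROBOT

A 6-joint arm with a two-finger parallel gripper is mounted at the origin on the work surface. World frame = base frame: x ahead of the robot, y to its left, z up, the work surface at z = 0. Lengths are in m, angles in rad, forces in N, time in s.
With the tool pointing down it reaches from about 0.425 to 0.95 m from the base axis. Payload 3.5 kg.
Tool frame: the origin (TCP) lies on the centre line of the jaws, within the pads' length; the fingertips stand 14 mm ahead of it and the grasp point (between the pads) lies 5 mm behind it (ctrl.finger_overhang is the distance from the TCP to the fingertips, in m); z points along the fingers, y is the line along which they close (so a half turn about z gives the same grasp; the last joint's range is limited). The gripper opens to 85 mm and grips with 20 to 120 N. Pads are 22 mm wide; open, the fingers measure 114 mm over their backs; the gripper's body (76 mm by 85 mm) begins 54 mm behind the grasp point. The pads swing forward as they close: fully open they stand 13 mm farther back than shut.
Start: joints at [1.089, 0.286, 1.577, -0, 1.279, -0.15], TCP at [0.22, 0.638, 0.245] pointing down, gripper open.
Joint ranges: [-2.77, 2.77], [-0.9, 2.22], [0.21, 2.48], [-1.53, 4.67], [0.24, 2.81], [-2.84, 2.84]. Speed limits (rad/s): [2.79, 2.79, 3.14, 3.14, 3.14, 3.14].

INTERFACE

Orientations are given as a unit quaternion [x, y, z, w].
In Python, from plant import ctrl gives the robot as it stands.
- The arm moves only by the tool send_rows, never from a script. Its argument "moves" is text: rows parted by semicolons, each of 7 numbers parted by spaces: the turn, a rotation vector about the tool's x, y, z in units of 360 degrees (1.0 is 360 degrees), then the shift along the tool's x, y, z in units of 20 cm (1.0 is 20 cm), then the gripper's target within -1 to 1 (fully open at 1, half-way at 0, shut at -1). A call has 1 to 12 rows; each row is the pose to reach, as a shift and turn from the pose commanded when the call began, along the tool's axes at that moment, turning the shorter way round; what a row does not reach only later rows make up. A row lasts 1/8 s, in which the tool goes at most 62.5 mm and 10.7 degrees, less where a joint would pass 70% of its speed; a pose out of reach is approached as far as the arm can. A call with a number of a shift or a turn outside -1 to 1 is refused whole. A call with a gripper value outside its range is refused whole. The fingers move at their own pace and stop on an object; "newtons" is the grip in N (left out, the last holds). Time passes only in rows, so rows that repeat a pose let the fingers close. It gives the time, the measured TCP pose, the force, the opening and the grip force at its end, in the units of the state.
- ctrl.get_state(): the state, without advancing time (a new reading comes with each control period).
- ctrl.read_camera(name): name is "scene" or "top"; returns a dict with "image" (480x640x3 uint8, red, green, blue), "fovy" (degrees; the focal length in pixels is half the picture's height over the tangent of half this angle, whatever the lens; pixels are square), "cx", "cy" (the principal point, pixels), "extrinsics" (4x4, takes a point from camera to world coordinates). Camera axes: x right, y up, looking along -z (the intrinsics and any distortion apply to the point x, -y, -z); pixel columns grow to the right and rows downward; lengths in m; the calibration is good to about 2 mm. A picture is of the moment at which its call begins. There is no depth.
- ctrl.sign_off(): hands the job in; it is judged then, once.
The state is a dict: "time": time; "qpos": joint angles; "dq": joint speeds; "joint_efforts": joint torques, N m; "eef_pos": TCP position; "tcp_rot": TCP orientation; "contact_force": force on the tool from outside, world axes, zero at the start; "wrist_torque": the same for the moment, N m; "opening": opening from 0.0 (shut) to 1.0 (fully open); "finger_force": force on a finger pad.
Only numpy, scipy, OpenCV 4.12 (cv2) and the standard library are available. Lean on these libraries where they do the work, as an engineer would, in place of code of your own. Each camera call takes 0.05 s, during which the arm holds its last target. There are 200 camera calls.

TASK

Take the pipe saddle that stands on the sample board and hang it over the free part of the display rail's bar, to clear the board. Then slide the board, bolt end leading, straight out over the out-edge of the case stack, without lifting it off or letting it tip, until the red line across it is level with that edge, so that its two drilled holes can be screwed into from below. The bolt end is then too heavy to stay up by itself: finish while still holding the board's tail so that it stays flat on the case, and leave the tray, the mug and the screwdriver alone.

Things in the scene. Friction and masses are not known exactly. Their poses are not given: they have to be found in the camera images.
- case_stack: Two closed organiser cases with blue lid frames, stacked, immovable: a block 280 (its x) by 200 (its y) by 100 mm high with a flat top, on the desk. Origin: centre of its underside. Its x axis points away from the robot (yaw within 0.2 rad), towards the out-edge.
- out_edge (a point): Middle of the upper edge of the case stack on its +x side (the side away from the robot), 100 mm above the desk; same axes as the stack. The board is slid out over this edge, along +x.
- board: Plywood board 340 (x) by 64 (y) by 18 mm, 0.75 kg, loose on the case stack along its x. Origin: centre of underside; +x to the bolt end. Three upright steel bolts at x = 74, 107, 146 mm, up to 51 mm above its top; centre of mass at about x = +83. Bare to grip across its width from x = -170 (tail) to -115. Overhangs the out-edge by 30-60 mm at first; with the line at the edge it tips unless held.
- red_line (a point): Middle of the red line, 4 mm wide, that runs across the board's top and down its sides, 150 mm from the bolt end (board x = +20 mm); the point is on the top face; same axes as the board.
- saddle: Pipe saddle: upright arch of steel strip lined with black rubber, on two flat feet on the board. 36 mm wide along its y (grip it across this, from above, at the crown), 136 mm over the feet along x, 78 mm high; arch 10 mm thick, 64 mm wide inside, open below; 0.27 kg. Origin: midway between the feet, at their underside. Symmetric front to back.
- saddle_crown (a point): Middle of the underside (rubber) of the saddle's crown, 68 mm above its feet; this rests on the bar when it hangs.
- display_rail: Immovable display rail: grey base 110 by 270 mm, two posts at y = -118 and +118 mm, a level steel bar 16 mm thick along its y, its top 158 mm above the desk. Two U-bolt samples are fixed over the bar at y = +72 and +92 mm. Origin: centre of the base's underside. Left or right of the case stack.
- bar_free (a point): Middle of the free part of the bar, on its top (rail y = -35 mm, 158 mm above the desk); same axes as the rail.
- open_tray: Open clear tray of screws, 190 by 220 by 45 mm, 0.9 kg, on the desk on the other side from the rail; to be left alone. Origin: centre of its underside.
- mug: White mug, 76 mm across, 88 mm high, handle at its +y; on the desk beyond the rail or tray; to be left alone. Origin: centre of its underside.
- screwdriver: Orange-handled screwdriver lying on the desk beyond the rail or tray; to be left alone.

How it is judged:
On the way, in this order (a step that is already met when the one before it is completed fails the run):
1. the saddle hangs released over the display rail's bar (x of saddle_crown in the frame of display_rail between -0.02 and 0.02 m and y of saddle_crown in the frame of display_rail between -0.11 and 0.11 m and z of saddle_crown in the frame of display_rail between 0.153 and 0.168 m and angle between saddle's own z axis and vertical below 0.35 rad and contact force between saddle and display_rail above 0.5 N and linear speed of saddle below 0.05 m/s and contact force between the fingers and saddle below 0.1 N), for 0.3 s.
2. the board is slid out until its red line is level with the out-edge, flat and held (x of red_line in the frame of out_edge between -0.007 and 0.007 m and y of red_line in the frame of out_edge between -0.06 and 0.06 m and z of red_line in the frame of out_edge between 0.012 and 0.024 m and angle between board's own z axis and vertical below 0.04 rad and angle between the x axis of board and the x axis of case_stack, either way round below 0.14 rad and x of the grasp point in the frame of board below 0 m and contact force between the fingers and board above 1 N and linear speed of board below 0.02 m/s and contact force between board and saddle below 0.05 N and contact force between board and display_rail below 0.05 N and contact force between board and open_tray below 0.05 N and contact force between board and mug below 0.05 N and contact force between board and screwdriver below 0.05 N), for 0.3 s.
At the end, for the whole second after the job is handed in: Saddle hangs still on the bar, upright to 20 deg, released. Red line within 7 mm of the out-edge; board at rest, flat (2.3 deg, 6 mm), along the stack to 8 deg, within 60 mm of the edge's middle, carried only by case and fingers, which bear on its tail half with over 1 N. Bystanders unmoved (all of step 1 and all of step 2); the arm keeps its last pose, push and grip.
It fails at once if the board tips (angle between board's own z axis and vertical above 0.14 rad).
It fails at once if the board is lifted off the case (height (world z) of red_line above 0.143 m).
It fails at once if the tray, mug or screwdriver is moved (distance of any of open_tray, mug, screwdriver from where it was at the start of the episode above 0.03 m).
It also fails if it takes over 56 s, if anything falls off the work surface, if the arm or the gripper's body presses on something with over 40 N, if the wrist force passes 120 N, or if a joint passes its speed limit or range.

## Working session

There is one attempt and no reset: what is moved stays moved. The work goes in short steps, Python scripts to look and compute and a tool call to move; the robot and the scene stay as the last step left them, time stands still between calls to the robot, and variables do not carry over. Pictures are saved under pics/ and viewed, at most 14 in all, crops included, and the job is handed in when it is done.

Besides the shell and the picture viewer there is one more tool, called after "Call:" by a JSON object that holds its "fn" and its "kwargs", one argument or row to a line. send_rows: Moves the arm, as the interface text tells. Its arguments: {"type":"object","properties":{"moves":{"type":"string"},"newtons":{"type":"number"}},"required":["moves"]}

```bash
mkdir -p pics; ls
python3 - <<'E'
from plant import ctrl
import cv2,numpy as np
for n in("scene","top"):
    r=ctrl.read_camera(n); cv2.imwrite(f"pics/{n}0.png",r["image"][:,:,::-1])
    print(n,{k:(np.round(v,4).tolist() if k!="image" else 0) for k,v in r.items()})
s=ctrl.get_state();print(s)
E
```

```text
pics
scene {'image': 0, 'fovy': 51.8407, 'cx': 323.9073, 'cy': 239.4127, 'extrinsics': [[-0.1715, -0.6679, 0.7242, 1.3067], [0.9852, -0.1213, 0.1214, 0.1174], [0.0068, 0.7343, 0.6788, 0.7942], [0.0, 0.0, 0.0, 1.0]]}
top {'image': 0, 'fovy': 47.4889, 'cx': 319.2763, 'cy': 239.8394, 'extrinsics': [[0.0076, 0.9938, -0.1105, 0.4971], [-1.0, 0.0075, -0.0013, -0.0173], [-0.0005, 0.1105, 0.9939, 1.2954], [0.0, 0.0, 0.0, 1.0]]}
{'time': 0.1, 'qpos': array([ 1.08900067e+00,  2.87124241e-01,  1.57805546e+00,  3.83094684e-07,
        1.27858241e+00, -1.49998373e-01]), 'dq': array([-3.57460666e-05, -1.82773132e-03, -3.39522387e-03, -2.24891682e-03,
       -8.32434949e-04,  1.81515353e-04]), 'joint_efforts': array([ 6.71840371e-04, -4.07295156e+01, -2.93699956e+01, -1.98250304e-04,
        3.44714783e-03, -3.50058649e-06]), 'eef_pos': array([0.21958026, 0.63768377, 0.24404055]), 'tcp_rot': array([ 1.65138660e-01,  9.86269763e-01, -1.03099666e-03, -3.37165917e-04]), 'contact_force': array([0.33731425, 0.44383727, 0.03952629]), 'wrist_torque': array([-0.03038514,  0.06730861, -0.01808064]), 'finger_force': 0.0, 'opening': 0.9969223747682368}
```

View pics/scene0.png

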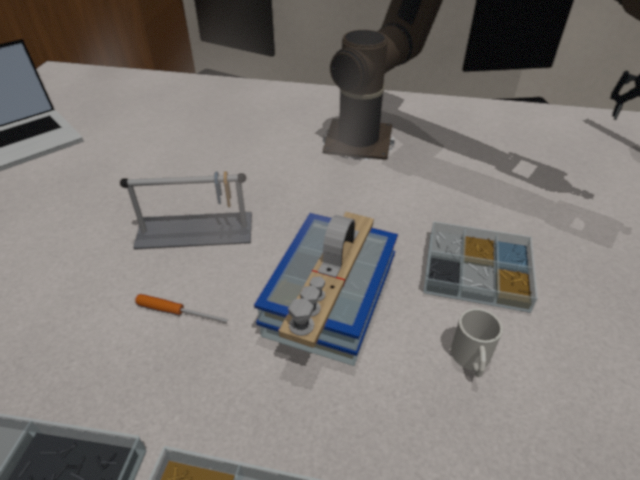

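View pics/top0.png

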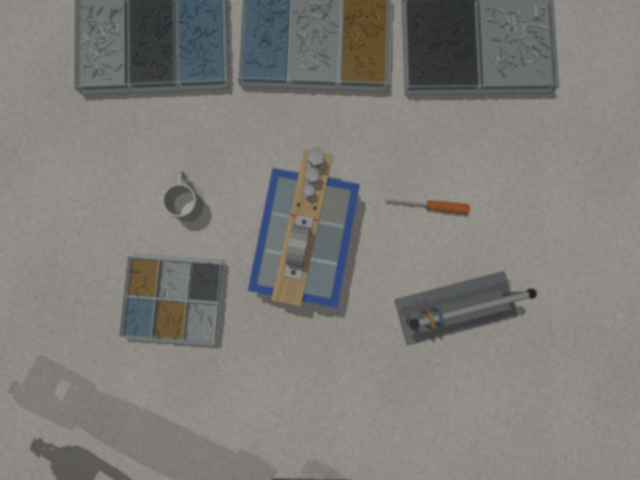

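The scene view has the rail on the left at (190,180), the saddle on the board at (338,238), and the bolts at (305,305). The top view has the stack centre at (305,238), the saddle crown at (298,246) and the bar from (414,324) to (532,294). The samples are at the left end of the bar.

```bash
cat > h.py <<'E'
from plant import ctrl
import cv2,numpy as np
def cam(n):
    r=ctrl.read_camera(n); r["f"]=240/np.tan(np.radians(r["fovy"]/2)); r["E"]=np.array(r["extrinsics"]); r["hsv"]=cv2.cvtColor(r["image"],cv2.COLOR_RGB2HSV); return r
def ray(r,u,v,z):
    d=r["E"][:3,:3]@np.array([(u-r["cx"])/r["f"],-(v-r["cy"])/r["f"],-1.]); o=r["E"][:3,3]
    return o+d*(z-o[2])/d[2]
def proj(r,p):
    c=r["E"][:3,:3].T@(np.array(p)-r["E"][:3,3]); return np.array([r["cx"]-r["f"]*c[0]/c[2],r["cy"]+r["f"]*c[1]/c[2]])
def crop(r,x0,x1,y0,y1,k,name):
    cv2.imwrite(name,cv2.resize(r["image"][y0:y1,x0:x1,::-1],None,fx=k,fy=k,interpolation=cv2.INTER_CUBIC))
E
python3 - <<'E'
from h import *
r=cam("top")
m=cv2.inRange(r["hsv"],(108,150,60),(125,255,255))[:, :]; m[:130]=0;m[:,:240]=0;m[:,380:]=0
P=np.argwhere(m>0)[:,::-1].astype(np.float32); print(len(P),cv2.minAreaRect(P))
W=np.array([ray(r,u,v,.1)[:2] for u,v in P],np.float32)
print(cv2.minAreaRect(W),cv2.boxPoints(cv2.minAreaRect(W)))
# board/wood
w=cv2.inRange(r["hsv"],(8,70,90),(22,200,255)); w[:140]=0;w[310:]=0;w[:,:255]=0;w[:,:]*=1;w[:,345:]=0
P=np.argwhere(w>0)[:,::-1]; W=np.array([ray(r,u,v,.118)[:2] for u,v in P],np.float32)
print(len(W),cv2.minAreaRect(W),cv2.boxPoints(cv2.minAreaRect(W)))
rd=cv2.inRange(r["hsv"],(0,140,80),(6,255,255))|cv2.inRange(r["hsv"],(172,140,80),(180,255,255)); rd[:,345:]=0;rd[:,:270]=0
P=np.argwhere(rd>0)[:,::-1]; print(P.tolist()[:40],P.mean(0),ray(r,*P.mean(0),.118))
crop(r,240,560,140,350,2.5,"pics/top1.png")
E
```

```text
832 ((303.9678955078125, 237.16690063476562), (87.92733764648438, 122.41088104248047), 10.885527610778809)
((0.6371514201164246, 0.01756986975669861), (0.1920287162065506, 0.27142333984375), 79.61920166015625) [[ 0.4863603  -0.0524191 ]
 [ 0.75334096 -0.10132673]
 [ 0.7879425   0.08755884]
 [ 0.5209619   0.13646647]]
2236 ((0.6570296883583069, 0.022186189889907837), (0.062363021075725555, 0.33700326085090637), 78.59166717529297) [[ 0.48568952  0.02495036]
 [ 0.81603444 -0.04170886]
 [ 0.82836986  0.01942202]
 [ 0.49802494  0.08608124]]
[[292, 215], [293, 215], [294, 215], [315, 219], [315, 220], [316, 220]] [304.16666667 217.33333333] [0.67714499 0.01761318 0.118     ]
```

View pics/top1.png

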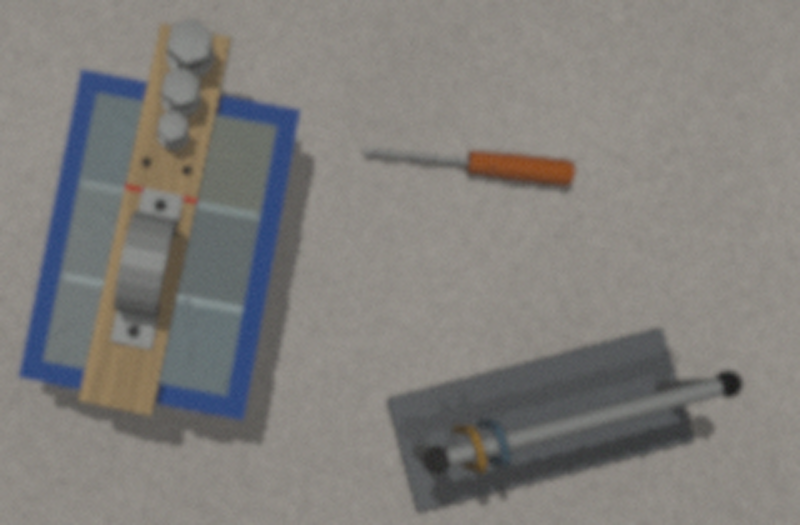

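```bash
cat >> h.py <<'E'
from scipy.spatial.transform import Rotation as Ro
def pr(*a): print(*[np.round(x,4) for x in a])
def rows(p,yaw):
    "tool down, tool y along +-(direction yaw+90deg)"
    s=ctrl.get_state(); R=Ro.from_quat(s["tcp_rot"]); best=None
    for k in(0,180):
        T=Ro.from_euler('z',yaw+k,degrees=True)*Ro.from_quat([0,1,0,0]); d=R.inv()*T
        if best is None or d.magnitude()<best.magnitude(): best=d
    pr("tcp",s["eef_pos"],"turn",best.as_rotvec()/(2*np.pi),"shift",R.inv().apply(np.array(p)-s["eef_pos"])/.2)
E
python3 - <<'E'
from h import *
r=cam("top")
a=ray(r,304,221.6,.121);b=ray(r,293.2,272,.121);d=a-b
pr("saddle",(a+b)/2,np.linalg.norm(d),np.degrees(np.arctan2(d[1],d[0])))
p=ray(r,414,324,.15);q=ray(r,531.6,293.2,.15);d=p-q
pr("bar",p,q,np.linalg.norm(d));y=d/np.linalg.norm(d);m=(p+q)/2
pr("rail",m,"yaw",np.degrees(np.arctan2(-y[0],y[1])),"free",m-.035*y)
pr(ctrl.finger_overhang)
s=cam("scene")
for w in[(a+b)/2+[0,0,.075],m,[.6767,.018,.118]]: pr(proj(s,w))
yw=np.degrees(np.arctan2((a-b)[1],(a-b)[0]))
t=(a+b)/2
rows([t[0],t[1],.27],yw)
pr(Ro.from_quat(ctrl.get_state()["tcp_rot"]).as_matrix())
E
```

```text
Traceback (most recent call last):
  File "h.py", line 13, in pr
    def pr(*a): print(*[np.round(x,4) for x in a])
                        ~~~~~~~~^^^^^
numpy._core._exceptions._UFuncNoLoopError: ufunc 'multiply' did not contain a loop with signature matching types (dtype('<U6'), dtype('float64')) -> None
```

```bash
sed -i 's/np.round(x,4) for x/x if isinstance(x,str) else np.round(x,4) for x/' h.py
python3 - <<'E'
from h import *
r=cam("top")
a=ray(r,304,221.6,.121);b=ray(r,293.2,272,.121);d=a-b
pr("saddle",(a+b)/2,np.linalg.norm(d),np.degrees(np.arctan2(d[1],d[0])))
p=ray(r,414,324,.15);q=ray(r,531.6,293.2,.15);d=p-q
pr("bar",p,q,np.linalg.norm(d));y=d/np.linalg.norm(d);m=(p+q)/2
pr("rail",m,"yaw",np.degrees(np.arctan2(-y[0],y[1])),"free",m-.035*y)
pr(ctrl.finger_overhang)
s=cam("scene")
for w in[(a+b)/2+[0,0,.075],m,[.6767,.018,.118]]: pr(proj(s,w))
yw=np.degrees(np.arctan2((a-b)[1],(a-b)[0]))
t=(a+b)/2
rows([t[0],t[1],.27],yw)
pr(Ro.from_quat(ctrl.get_state()["tcp_rot"]).as_matrix())
E
```

```text
saddle [0.6125 0.0288 0.121 ] 0.1119 -11.3746
bar [ 0.4501 -0.2138  0.15  ] [ 0.5156 -0.4602  0.15  ] 0.255
rail [ 0.4829 -0.337   0.15  ] yaw 14.8933 free [ 0.4918 -0.3708  0.15  ]
0.014
[338.7875 220.5039]
[183.0048 179.3896]
[326.8401 273.308 ]
tcp [0.2198 0.638  0.2448] turn [-0.0001 -0.     -0.0212] shift [-2.8486 -2.2401 -0.1243]
[[-9.455e-01  3.258e-01 -4.000e-04]
 [ 3.258e-01  9.455e-01 -8.000e-04]
 [ 1.000e-04 -8.000e-04 -1.000e+00]]
```

Call:
{"fn": "send_rows", "kwargs": {
  "moves": "0 0 0 -0.95 -0.75 -0.12 1;0 0 0 -0.95 -0.75 -0.12 1;0 0 0 -0.95 -0.75 -0.12 1;0 0 0 -0.95 -0.75 -0.12 1"
}}

```text
time: 0.8
eef_pos: [0.3515, 0.4327, 0.2697]
tcp_rot: [0.165, 0.986, 0.0, 0.0]
contact_force: [1.5, 0.2, 0.1]
opening: 0.999
finger_force: 0.0
```

Call:
{"fn": "send_rows", "kwargs": {
  "moves": "0 0 0 -0.95 -0.75 0 1;0 0 0 -0.95 -0.75 0 1;0 0 0 -0.95 -0.75 0 1;0 0 0 -0.95 -0.75 0 1"
}}

```text
time: 1.3
eef_pos: [0.4823, 0.2287, 0.2696]
tcp_rot: [0.165, 0.986, 0.0, 0.0]
contact_force: [0.5, 1.2, 0.2]
opening: 0.998
finger_force: 0.0
```

Call:
{"fn": "send_rows", "kwargs": {
  "moves": "0 0 -0.0212 -0.95 -0.74 0 1;0 0 -0.0212 -0.95 -0.74 0 1;0 0 -0.0212 -0.95 -0.74 0 1;0 0 -0.0212 -0.95 -0.74 0 1;0 0 -0.0212 -0.95 -0.74 0 1;0 0 -0.0212 -0.95 -0.74 0 1"
}}

```text
time: 2.05
eef_pos: [0.6124, 0.0292, 0.269]
tcp_rot: [0.099, 0.995, 0.0, -0.0]
contact_force: [-0.1, 0.1, -0.1]
opening: 1.005
finger_force: 0.0
```

Run:
```python
from h import *
r=cam("scene");crop(r,230,440,130,340,2.8,"pics/s1.png")
rows([.6125,.0288,.215],-11.4); print(ctrl.get_state()["time"])
```

```text
tcp [0.6123 0.0299 0.2692] turn [ 0.0001 -0.0001  0.0002] shift [-0.0024 -0.0051  0.2708]
2.1
```

View pics/s1.png

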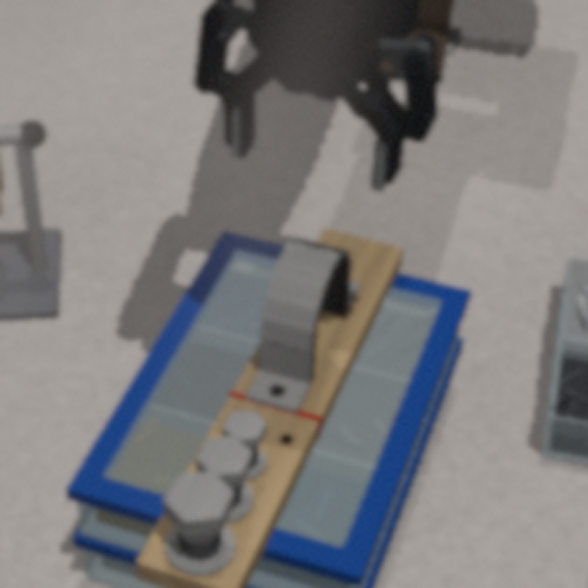

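The fingers, with their midpoint at crop (311,165), are lined up above the saddle crown at about (308,262). I'll descend and grip with the fingertips.

Call:
{"fn": "send_rows", "kwargs": {
  "moves": "0 0 0 0 -0.005 0.2 1;0 0 0 0 -0.005 0.356 1;0 0 0 0 -0.005 0.356 -1;0 0 0 0 -0.005 0.356 -1;0 0 0 0 -0.005 0.356 -1;0 0 0 0 -0.005 0.356 -1;0 0 0 0 -0.005 0.356 -1;0 0 0 0 -0.005 0.356 -1",
  "newtons": 40
}}

```text
time: 3.1
eef_pos: [0.6139, 0.0284, 0.2009]
tcp_rot: [0.099, 0.995, 0.001, 0.002]
contact_force: [-0.0, 2.0, 6.0]
opening: 0.402
finger_force: 41.2
```

Call:
{"fn": "send_rows", "kwargs": {
  "moves": "0 0 0 0 0 -0.05 -1;0 0 0 0 0 -0.1 -1;0 0 0 0 0 -0.25 -1;0 0 0 0 0 -0.45 -1;0 0 0 0 0 -0.45 -1;0 0 0 0 0 -0.45 -1"
}}

```text
time: 3.85
eef_pos: [0.6119, 0.0279, 0.2865]
tcp_rot: [0.099, 0.995, -0.0, -0.001]
contact_force: [-0.4, -0.7, -2.9]
opening: 0.409
finger_force: 40.4
```

Run:
```python
from h import *
r=cam("scene");crop(r,230,440,130,340,2.8,"pics/s2.png")
rows([.4918,-.3708,.288],14.9); print(ctrl.get_state())
```

```text
tcp [0.6115 0.028  0.2855] turn [ 0.0001 -0.0007 -0.073 ] shift [ 0.1934 -2.0729 -0.0106]
{'time': 3.9, 'qpos': array([-1.19804684e-01,  1.23255404e-01,  1.69302099e+00, -1.17539069e-04,
        1.32948750e+00, -1.49186073e+00]), 'dq': array([ 0.00272069,  0.01140379,  0.0095042 , -0.00043889,  0.00081209,
        0.00016463]), 'joint_efforts': array([ 8.89439281e-03, -3.73471498e+01, -3.21500301e+01,  3.26154068e-04,
       -1.52765354e-02,  6.85170926e-05]), 'eef_pos': array([0.6115412 , 0.02798337, 0.28552876]), 'tcp_rot': array([ 9.91923761e-02,  9.95066088e-01, -1.44097644e-05, -2.08634694e-03]), 'contact_force': array([ 0.31576846,  0.12842964, -2.98031285]), 'wrist_torque': array([0.01575673, 0.00780239, 0.01268606]), 'finger_force': 40.38814378068533, 'opening': 0.4083604020962009}
```

View pics/s2.png

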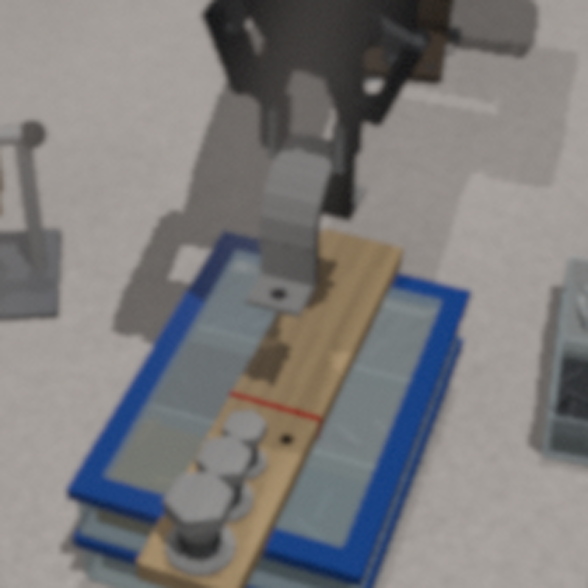

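The saddle is held upright, with its foot at crop (280,295) clear of the board. Next I'll carry it to the bar.

Call:
{"fn": "send_rows", "kwargs": {
  "moves": "0 0 0 0.1 -1 -0.03 -1;0 0 0 0.1 -1 -0.03 -1;0 0 0 0.1 -1 -0.03 -1;0 0 0 0.1 -1 -0.03 -1"
}}

```text
time: 4.4
eef_pos: [0.5516, -0.167, 0.2916]
tcp_rot: [0.101, 0.995, 0.0, -0.002]
contact_force: [-0.4, 0.2, -3.0]
opening: 0.411
finger_force: 40.9
```

Call:
{"fn": "send_rows", "kwargs": {
  "moves": "0 0 0 0.1 -1 0 -1;0 0 0 0.1 -1 0 -1;0 0 0 0.1 -1 0 -1;0 0 0 0.1 -1 0 -1"
}}

```text
time: 4.9
eef_pos: [0.4929, -0.3586, 0.2918]
tcp_rot: [0.101, 0.995, 0.001, -0.001]
contact_force: [-0.6, 0.4, -1.7]
opening: 0.405
finger_force: 41.3
```

Call:
{"fn": "send_rows", "kwargs": {
  "moves": "0 0 -0.073 0 -0.07 0 -1;0 0 -0.073 0 -0.07 0 -1;0 0 -0.073 0 -0.07 0 -1;0 0 -0.073 0 -0.07 0 -1;0 0 -0.073 0 -0.07 0 -1"
}}

```text
time: 5.52
eef_pos: [0.492, -0.369, 0.2933]
tcp_rot: [-0.13, 0.992, 0.001, -0.0]
contact_force: [0.3, -0.3, -3.0]
opening: 0.404
finger_force: 41.3
```

Run:
```python
from h import *
r=cam("scene");crop(r,80,290,80,290,2.8,"pics/s3.png")
t=cam("top");crop(t,380,560,230,380,3,"pics/t3.png")
rows([.4918,-.3708,.2],14.9); print(ctrl.get_state()["time"])
```

```text
tcp [ 0.4919 -0.3694  0.2937] turn [ 0.0001 -0.     -0.    ] shift [ 0.0023 -0.0067  0.4687]
5.625
```

View pics/s3.png

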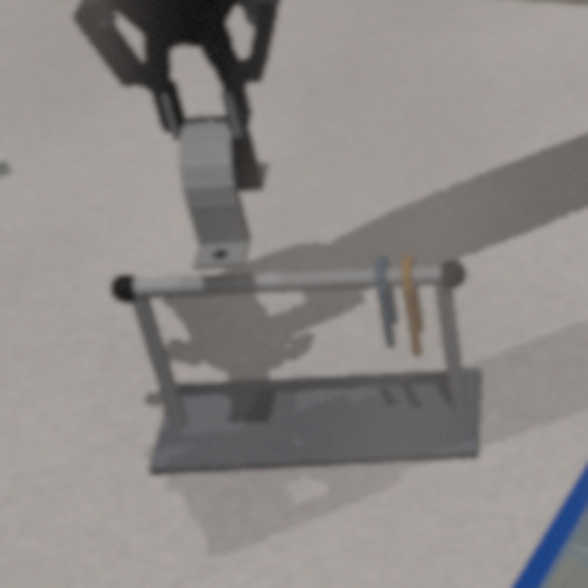

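View pics/t3.png

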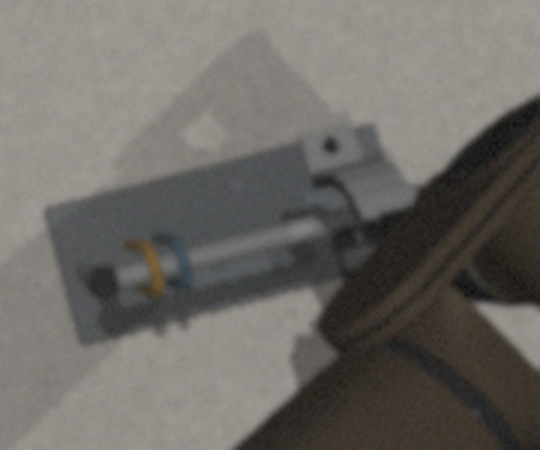

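The saddle is above the free part of the bar, with its far foot at scene crop (220,252) and top crop (331,145). I'll lower it.

Call:
{"fn": "send_rows", "kwargs": {
  "moves": "0 0 0 0 0 0.2 -1;0 0 0 0 0 0.4 -1;0 0 0 0 0 0.5 -1;0 0 0 0 0 0.56 -1;0 0 0 0 0 0.59 -1;0 0 0 0 0 0.59 -1;0 0 0 0 0 0.59 -1"
}}

```text
time: 6.5
eef_pos: [0.4923, -0.3706, 0.1776]
tcp_rot: [-0.13, 0.992, -0.001, 0.001]
contact_force: [-0.1, -0.1, -1.4]
opening: 0.407
finger_force: 41.3
```

Call:
{"fn": "send_rows", "kwargs": {
  "moves": "0 0 0 0 0 0.012 -1;0 0 0 0 0 0.025 -1;0 0 0 0 0 0.025 -1"
}}

```text
time: 6.88
eef_pos: [0.4921, -0.3703, 0.1727]
tcp_rot: [-0.13, 0.992, -0.001, 0.0]
contact_force: [-1.4, 2.4, 3.7]
opening: 0.409
finger_force: 42.0
```

It's resting on the bar, so I'll release and rise.

Call:
{"fn": "send_rows", "kwargs": {
  "moves": "0 0 0 0 0 0 0.1;0 0 0 0 0 0 0.1;0 0 0 0 0 0 0.3;0 0 0 0 0 -0.03 0.3;0 0 0 0 0 -0.15 0.3;0 0 0 0 0 -0.4 0.3;0 0 0 0 0 -0.6 0.3;0 0 0 0 0 -0.6 0.3"
}}

```text
time: 7.88
eef_pos: [0.4932, -0.3715, 0.2969]
tcp_rot: [-0.13, 0.992, -0.004, 0.003]
contact_force: [-0.5, 0.7, -0.9]
opening: 0.649
finger_force: 0.0
```

Run:
```python
from h import *
r=cam("scene");crop(r,80,440,80,350,2.2,"pics/s4.png")
m=cv2.inRange(r["hsv"],(0,130,70),(5,255,255))|cv2.inRange(r["hsv"],(174,130,70),(180,255,255))
P=np.argwhere(m[240:310,280:370]>0)[:,::-1]+[280,240]
pr(len(P),np.median(P,0),ray(r,*P.mean(0),.118))
rows([.516,.05,.29],-11.4); print(ctrl.get_state()["time"])
```

```text
0 [nan nan] [nan nan nan]
tcp [ 0.4924 -0.3707  0.2938] turn [-0.0006  0.0005  0.0731] shift [-0.6551  2.0022  0.012 ]
7.925
  return _methods._mean(a, axis=axis, dtype=dtype,
  ret = um.true_divide(
<stdin>:5: RuntimeWarning: Mean of empty slice.
```

View pics/s4.png

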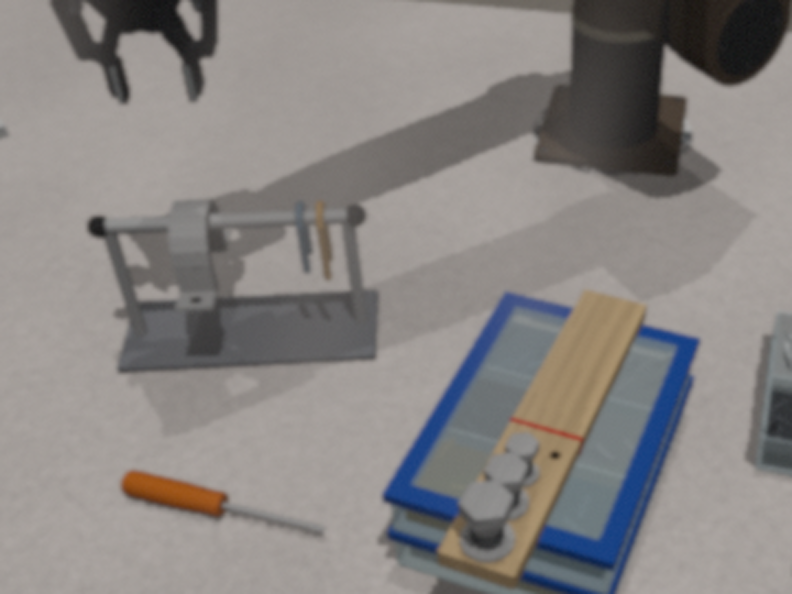

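The saddle hangs on the bar at crop (190,250), and the board is clear. The red line runs from (512,419) to (583,438), and the tail corners are at (583,291) and (647,306).

Run:
```python
from h import *
r=cam("scene")
f=lambda u,v,z:ray(r,80+u/2.2,80+v/2.2,z)
l=(f(512,419,.118)+f(583,438,.118))/2;t=(f(583,291,.118)+f(647,306,.118))/2;b=(f(438,553,.118)+f(520,580,.118))/2
d=l-t;pr("line",l,"tail",t,"bolt",b,np.linalg.norm(d),np.linalg.norm(b-l),np.degrees(np.arctan2(d[1],d[0])))
e1,e2=f(388,497,.1),f(614,563,.1);d=e2-e1
pr("edge",e1,e2,(e1+e2)/2,np.linalg.norm(d),np.degrees(np.arctan2(-d[0],d[1])))
d=b-t;d/=np.linalg.norm(d);g=t+d*.035;pr(g)
rows([g[0],g[1],.29],np.degrees(np.arctan2(d[1],d[0]))); print(ctrl.get_state()["time"])
```

```text
line [0.6797 0.0221 0.118 ] tail [0.4984 0.0582 0.118 ] bolt [ 0.8293 -0.0055  0.118 ] 0.1849 0.1521 -11.252
edge [ 0.7621 -0.0964  0.1   ] [0.7949 0.0942 0.1   ] [ 0.7785 -0.0011  0.1   ] 0.1934 -9.7561
[0.5327 0.0516 0.118 ]
tcp [ 0.4917 -0.37    0.2914] turn [-0.0001  0.0001  0.0716] shift [-0.7401  1.9841  0.006 ]
7.975
```

Call:
{"fn": "send_rows", "kwargs": {
  "moves": "0 0 0 -0.37 1 0 1;0 0 0 -0.37 1 0 1;0 0 0 -0.37 1 0 1;0 0 0 -0.37 1 0 1"
}}

```text
time: 8.48
eef_pos: [0.5109, -0.1543, 0.2888]
tcp_rot: [-0.131, 0.991, 0.001, -0.002]
contact_force: [0.5, 0.1, -0.6]
opening: 0.995
finger_force: 0.0
```

Call:
{"fn": "send_rows", "kwargs": {
  "moves": "0 0 0.0716 -0.37 0.98 0 1;0 0 0.0716 -0.37 0.98 0 1;0 0 0.0716 -0.37 0.98 0 1;0 0 0.0716 -0.37 0.98 0 1;0 0 0.0716 -0.37 0.98 0 1;0 0 0.0716 -0.37 0.98 0 1"
}}

```text
time: 9.22
eef_pos: [0.5324, 0.0503, 0.2896]
tcp_rot: [0.095, 0.996, -0.0, -0.001]
contact_force: [-0.6, 0.3, 0.6]
opening: 1.003
finger_force: 0.0
```

Run:
```python
from h import *
rows([.529,.050,.15],-11.3)
```

```text
tcp [0.5324 0.0503 0.2896] turn [-0.0001 -0.0004  0.0012] shift [ 0.0145 -0.0043  0.6982]
```

Call:
{"fn": "send_rows", "kwargs": {
  "moves": "0 0 0.001 0.014 -0.004 0.3 1;0 0 0.001 0.014 -0.004 0.6 1;0 0 0.001 0.014 -0.004 0.7 1;0 0 0.001 0.014 -0.004 0.7 1"
}}

```text
time: 9.72
eef_pos: [0.5282, 0.0492, 0.1484]
tcp_rot: [0.099, 0.995, -0.0, -0.003]
contact_force: [-0.8, 0.6, 0.8]
opening: 0.996
finger_force: 0.0
```

Run:
```python
from h import *
r=cam("scene");crop(r,250,430,140,360,2.7,"pics/s5.png");print(ctrl.get_state()["eef_pos"])
```

```text
[0.52972213 0.04927997 0.15052064]
```

View pics/s5.png

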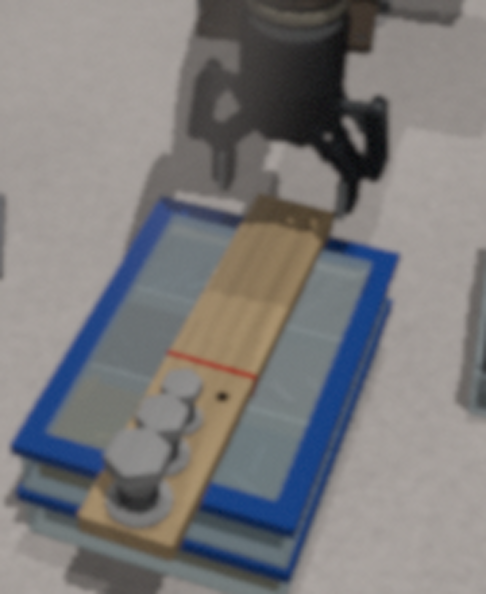

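The fingertips at (226,183) and (348,208) straddle the board's tail centrally. I'll descend and grip.

Call:
{"fn": "send_rows", "kwargs": {
  "moves": "0 0 0 0 0 0.1 1;0 0 0 0 0 0.165 1;0 0 0 0 0 0.165 1;0 0 0 0 0 0.165 -1;0 0 0 0 0 0.165 -1;0 0 0 0 0 0.165 -1;0 0 0 0 0 0.165 -1;0 0 0 0 0 0.165 -1",
  "newtons": 70
}}

```text
time: 10.78
eef_pos: [0.531, 0.0503, 0.12]
tcp_rot: [0.098, 0.995, -0.0, 0.001]
contact_force: [-2.3, -0.7, 5.8]
opening: 0.722
finger_force: 76.5
```

Call:
{"fn": "send_rows", "kwargs": {
  "moves": "0 0 0 -0.04 0 0.01 -1;0 0 0 -0.08 0 0.01 -1;0 0 0 -0.12 0 0.01 -1;0 0 0 -0.16 0 0.01 -1;0 0 0 -0.2 0 0.01 -1;0 0 0 -0.25 0 0.01 -1;0 0 0 -0.3 0 0.01 -1;0 0 0 -0.35 0 0.01 -1;0 0 0 -0.4 0 0.01 -1;0 0 0 -0.4 0 0.01 -1"
}}

```text
time: 12.02
eef_pos: [0.607, 0.0361, 0.1199]
tcp_rot: [0.097, 0.995, 0.0, -0.004]
contact_force: [-14.9, 3.4, 18.1]
opening: 0.722
finger_force: 77.9
```

Run:
```python
from h import *
r=cam("scene");crop(r,230,430,190,390,3,"pics/s6.png");s=ctrl.get_state();print(s["eef_pos"],s["wrist_torque"],s["contact_force"])
```

```text
[0.60697327 0.03609562 0.11992186] [0.31458191 2.15971543 0.02777407] [-13.8949921    3.31777394  18.20135529]
```

View pics/s6.png

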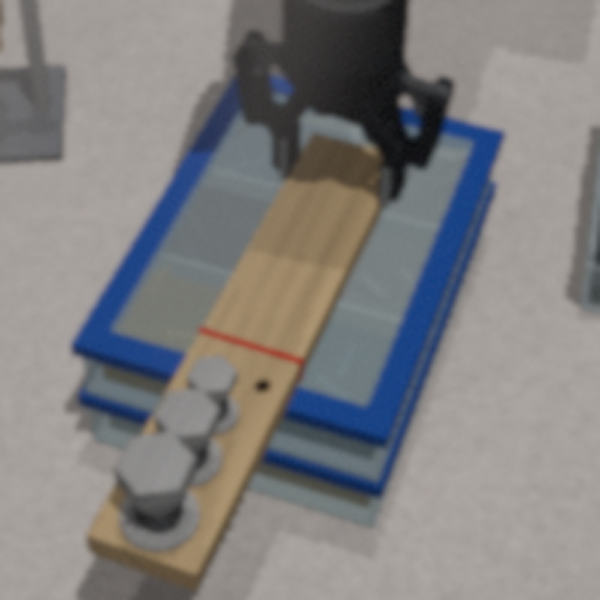

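The line ends are now at crop (201,330) and (303,361), and the front edge corners at (75,349) and (389,440).

Run:
```python
from h import *
r=cam("scene")
f=lambda u,v,z:ray(r,230+u/3,190+v/3,z)
l=(f(201,330,.118)+f(303,361,.118))/2;e1,e2=f(75,349,.1),f(389,440,.1);d=e2-e1;d/=np.linalg.norm(d)
n=np.array([d[1],-d[0],0]);pr("line",l,"edge",e1,e2,"gap scene",n@(e1-l))
t=cam("top");hs=t["hsv"]
rd=cv2.inRange(hs,(0,110,60),(7,255,255))|cv2.inRange(hs,(170,110,60),(180,255,255)); rd[:,345:]=0;rd[:,:270]=0;rd[:100]=0;rd[300:]=0
P=np.argwhere(rd>0)[:,::-1];print(P.tolist())
lt=ray(t,*P.mean(0),.118) if len(P) else None
m=cv2.inRange(hs,(108,150,60),(125,255,255)); m[:130]=0;m[:,:240]=0;m[:,380:]=0;m[210:]=0
# front-edge: topmost blue pixel per column
E=np.array([ray(t,u,np.argmax(m[:,u]>0)-.5,.1) for u in range(276,356) if m[:,u].any() and np.argmax(m[:,u]>0)<195])
vx,vy,x0,y0=cv2.fitLine(E[:,:2].astype(np.float32),cv2.DIST_HUBER,0,.01,.01).ravel(); n=np.array([abs(vy),-vx*np.sign(vy)])
pr(len(E),"edge pt",[x0,y0],"n",n); 
if lt is not None: pr("line top",lt,"gap top",n@(np.array([x0,y0])-lt[:2]))
print(ctrl.get_state()["eef_pos"])
```

```text
line [0.7566 0.0083 0.118 ] edge [ 0.7635 -0.0985  0.1   ] [0.7963 0.0954 0.1   ] gap scene 0.0246
[[297, 180], [298, 180], [299, 180], [300, 180], [301, 180], [297, 181], [299, 181], [300, 181], [301, 181], [302, 181], [303, 181], [304, 181], [305, 181], [303, 182], [304, 182], [305, 182], [306, 182], [307, 182], [308, 182], [309, 182], [310, 182], [307, 183], [308, 183], [309, 183], [310, 183], [311, 183], [312, 183], [313, 183], [314, 183], [313, 184], [314, 184], [315, 184], [316, 184], [317, 184], [318, 184], [319, 184], [319, 185], [320, 185], [321, 185], [322, 185], [323, 185], [324, 185], [323, 186], [324, 186]]
44 edge pt [ 0.764  -0.0279] n [ 0.9866 -0.1632]
line top [0.7542 0.0061 0.118 ] gap top 0.0152
[0.60698312 0.03610297 0.11994611]
```

Call:
{"fn": "send_rows", "kwargs": {
  "moves": "0 0 0 -0.03 0 0 -1;0 0 0 -0.06 0 0 -1;0 0 0 -0.095 0 0 -1;0 0 0 -0.095 0 0 -1;0 0 0 -0.095 0 0 -1"
}}

```text
time: 12.8
eef_pos: [0.6251, 0.0325, 0.1199]
tcp_rot: [0.097, 0.995, 0.001, -0.004]
contact_force: [-14.6, 3.8, 18.0]
opening: 0.716
finger_force: 77.9
```

Run:
```python
from h import *
r=cam("scene");t=cam("top")
A=cv2.resize(r["image"][270:350,240:380,::-1],None,fx=5.6,fy=5.6,interpolation=cv2.INTER_CUBIC)[:300]
B=cv2.resize(t["image"][150:202,250:390,::-1],None,fx=5.6,fy=5.6,interpolation=cv2.INTER_CUBIC)
cv2.imwrite("pics/s7.png",np.vstack([A,B])); print(A.shape,B.shape,ctrl.get_state()["eef_pos"],ctrl.get_state()["contact_force"])
```

```text
(300, 784, 3) (291, 784, 3) [0.62511502 0.03253666 0.11995486] [-14.18714639   3.59503275  18.76042741]
```

View pics/s7.png

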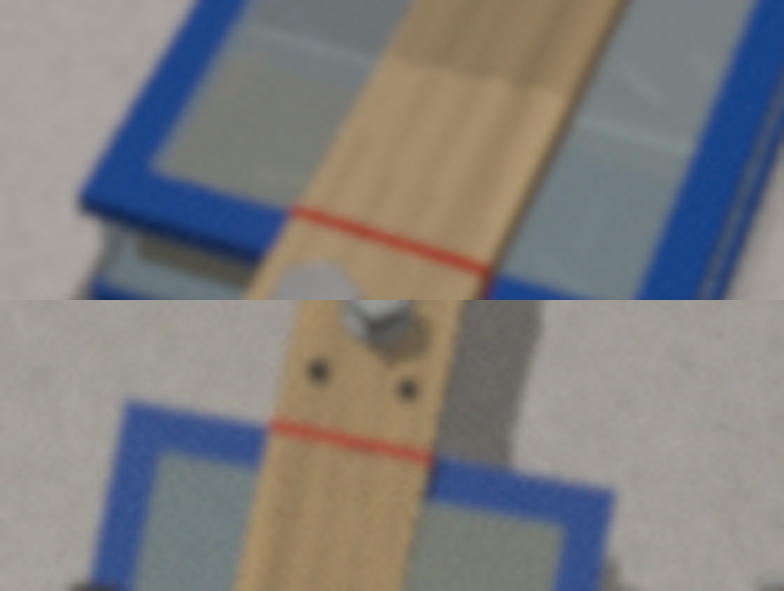

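Run:
```python
from h import *
r=cam("scene");t=cam("top")
def gap(c,x0,y0,L,E):
    g=lambda p,z:ray(c,x0+p[0]/5.6-.4,y0+p[1]/5.6-.4,z)
    l=(g(L[0],.118)+g(L[1],.118))/2;a,b=g(E[0],.1),g(E[1],.1);d=b-a;w=np.linalg.norm(d);d/=w;n=np.array([d[1],-d[0],0]);n*=np.sign(n[0])
    pr("line",l,"edge",a,b,w,"gap",n@(a-l))
gap(r,240,270,[(296,209),(488,271)],[(82,198),(250,246)])
gap(t,250,150,[(272,127),(431,159)],[(126,102),(614,191)])
```

```text
line [0.774  0.0038 0.118 ] edge [ 0.7607 -0.1008  0.1   ] [ 0.7702 -0.0429  0.1   ] 0.0587 gap 0.0039
line [7.711e-01 6.000e-04 1.180e-01] edge [0.7913 0.0911 0.1   ] [ 0.7566 -0.1039  0.1   ] 0.198 gap 0.004
```

Call:
{"fn": "send_rows", "kwargs": {
  "moves": "0 0 0 -0.01 0 0 -1;0 0 0 -0.022 0 0 -1;0 0 0 -0.022 0 0 -1;0 0 0 -0.022 0 0 -1;0 0 0 -0.022 0 0 -1;0 0 0 -0.022 0 0 -1"
}}

```text
time: 13.75
eef_pos: [0.6285, 0.0319, 0.1199]
tcp_rot: [0.097, 0.995, 0.001, -0.005]
contact_force: [-17.0, 3.5, 20.4]
opening: 0.719
finger_force: 78.1
```

Run:
```python
from h import *
t=cam("top");r=cam("scene")
for c,n in((t,"top"),(r,"scene")):
    hs=c["hsv"];rd=cv2.inRange(hs,(0,110,60),(7,255,255))|cv2.inRange(hs,(170,110,60),(180,255,255))
    y,x=(slice(150,200),slice(280,335)) if n=="top" else (slice(280,345),slice(270,345))
    P=np.argwhere(rd[y,x]>0)[:,::-1]+[x.start,y.start]
    q=cv2.minAreaRect(P.astype(np.float32)) ; l=ray(c,*q[0],.118)
    # edge through measured left/right corners
    a,b=(np.array([.7913,.0911]),np.array([.7566,-.1039])) if n=="top" else (np.array([.7963,.0954]),np.array([.7621,-.0985]))
    d=(a-b)/np.linalg.norm(a-b);pr(n,len(P),l,"gap",np.array([d[1],-d[0]])@(a-l[:2]))
s=ctrl.get_state();print(s["eef_pos"],s["contact_force"],s["time"])
crop(r,80,440,80,350,2.2,"pics/s8.png")
```

```text
top 38 [7.755e-01 4.000e-04 1.180e-01] gap -0.0003
scene 52 [0.7776 0.004  0.118 ] gap 0.0025
[0.6285086  0.03189322 0.11993897] [-16.75585163   3.57989697  20.83967448] 13.85
```

View pics/s8.png

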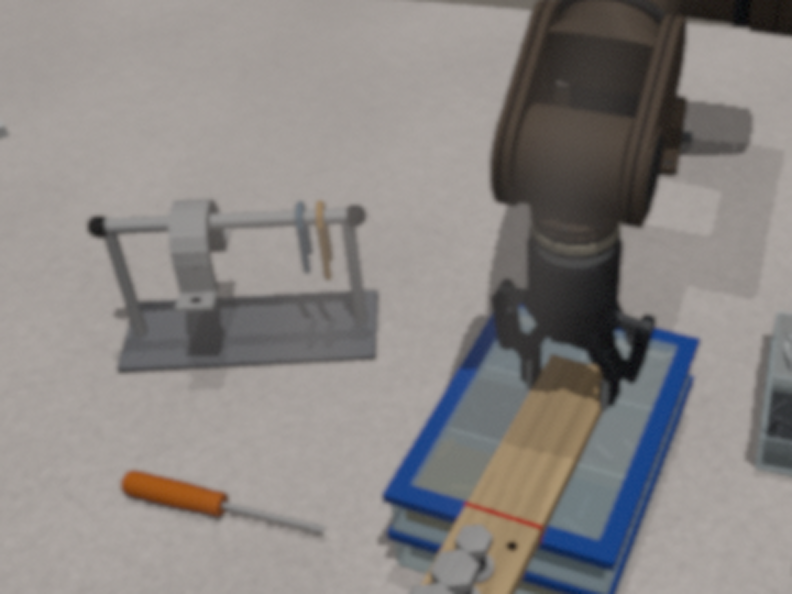

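The saddle is hanging at crop (190,250). The line, from (465,504) to (545,528), is within about 2 mm of the edge, and the tail is held. I'll hold briefly and hand in.

Call:
{"fn": "send_rows", "kwargs": {
  "moves": "0 0 0 0 0 0 -1;0 0 0 0 0 0 -1;0 0 0 0 0 0 -1;0 0 0 0 0 0 -1"
}}

```text
time: 14.35
eef_pos: [0.6285, 0.0319, 0.1199]
tcp_rot: [0.097, 0.995, 0.001, -0.005]
contact_force: [-17.1, 2.9, 20.4]
opening: 0.718
finger_force: 78.1
```

```bash
python3 -c "
from plant import ctrl
print(ctrl.sign_off())"
```

```text
the job is handed in; nothing more can be done
None
```

I handed the job in after about 14 s of robot time: the saddle hangs released on the bar, the red line measures within about 3 mm of the out-edge, and the gripper still holds the board's tail down on the case; the hand-in returned no verdict.

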